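Find the unlocked socket-box cover and push it open

ROBOT

A 7-joint arm with a two-finger parallel gripper is mounted at the origin on the work surface. World frame = base frame: x ahead of the robot, y to its left, z up, the work surface at z = 0. Lengths are in m, angles in rad, forces in N, time in s.
With the tool pointing down it reaches from about 0.425 to 0.925 m from the base axis. Payload 6.8 kg.
Tool frame: the origin (TCP) lies at the very end of the fingers, on their centre line; the grasp point (between the pads) lies 19 mm behind it; z points along the fingers, y is the line along which they close (so a half turn about z gives the same grasp; the last joint's range is limited). The gripper opens to 85 mm and grips with 20 to 120 N. Pads are 22 mm wide; open, the fingers measure 114 mm over their backs; the gripper's body (76 mm by 85 mm) begins 54 mm behind the grasp point. The pads swing forward as they close: fully open they stand 13 mm farther back than shut.
Start: joints at [-1.331, 0.477, 0.022, 1.555, -0.011, 1.109, -0.083], TCP at [0.23, 0.635, 0.231] pointing down, gripper open.
Joint ranges: [-2.96, 2.96], [-0.34, 2.1], [-1.41, 1.46], [0.24, 2.44], [-1.37, 4.51], [0.17, 1.92], [-2.96, 2.96]. Speed limits (rad/s): [2.39, 2.39, 3.14, 3.14, 3.14, 3.14, 3.14].

INTERFACE

Orientations are given as a unit quaternion [w, x, y, z].
In Python, from station import bot gives the robot as it stands.
- The arm moves only by the tool jog_arm, never from a script. Its argument "motion" is a list of rows, each a list of 7 numbers: the turn, a rotation vector about the tool's x, y, z in rad, then the shift along the tool's x, y, z in mm, then the finger opening in mm, from 0 to 85.4. A call has 1 to 10 rows; each row is the pose to reach, as a shift and turn from the pose commanded when the call began, along the tool's axes at that moment; what a row does not reach only later rows make up. A row lasts 1/8 s, in which the tool goes at most 62.5 mm and 10.7 degrees, less where a joint would pass 70% of its speed; a pose out of reach is approached as far as the arm can. A call with a gripper value outside its range is refused whole. The fingers move at their own pace and stop on an object; "grip_force" is the grip in N (left out, the last holds). Time passes only in rows, so rows that repeat a pose let the fingers close. It gives the time, the measured TCP pose, the force, the opening and the grip force at its end, in the units of the state.
- bot.get_obs(): the state, without advancing time (a new reading comes with each control period).
- bot.read_camera(name): name is "side" or "top" or "wrist"; returns a dict with "pixels" (400x640x3 uint8, red, green, blue), "camera_matrix" (3x3 intrinsics, pixels), "distortion" ([k1, k2, p1, p2, k3] as OpenCV has them; the pictures are not rectified), "T" (4x4, takes a point from camera to world coordinates); the wrist camera has in their place "tool_from_camera" (4x4, takes a point from camera to tool coordinates, whose origin is the TCP and whose axes are the flange's). Camera axes: x right, y down, z forward; pixel columns grow to the right and rows downward; lengths in m; the calibration is good to about 2 mm. A picture is of the moment at which its call begins: read the wrist's pose just before it. There is no depth.
- bot.hand_in(): hands the job in; it is judged then, once.
Trained networks look in a picture, given as the dict that the camera call returned (one of the last four; its "shot" number tells which), for a name from the list of things; names that differ only in an ending like _2 or _b are one class to them, and where a whole thing is asked for, a point or a joint stands for the part that bears it (a point fixed in the world has none). Each returns a list of dicts, best first, with "score" (0 to 1); they miss things now and then, are a little off and sometimes report something else, mostly with a low value. They report only what shows in the picture. A call takes as long as a camera call.
- bot.spot_in(thing, picture): "xy" ([column, row] in pixels, amid what is visible of it).
- bot.tip_of(thing, picture): "xy" ([column, row] in pixels: a listed point, or the origin of a listed thing).
The state is a dict: "t": time; "q": joint angles; "joint_vel": joint speeds; "joint_torque": joint torques, N m; "eef_pos": TCP position; "tool_rot": TCP orientation; "contact_force": force on the tool from outside, world axes, zero at the start; "torque": the same for the moment, N m; "gripper_width": opening from 0.0 (shut) to 1.0 (fully open); "grasp_force": force on a finger pad.
Only numpy, scipy, OpenCV 4.12 (cv2) and the standard library are available. Lean on these libraries where they do the work, as an engineer would, in place of code of your own. Each camera call takes 0.05 s, during which the arm holds its last target. There are 200 camera calls.

TASK

Three of the four identical tilting covers on the socket box are locked shut and one is not: press on the ribbed ends of the covers with closed fingertips to find the one that rocks, tip it up by pressing its ribbed end well down, then push its raised end over until the cover stands upright. Nothing needs grasping; leave the mugs, mouse, cartons, USB stick and charger where they are, and finish clear of everything with the cover standing open by itself.

Things in the scene. Friction and masses are not known exactly. Their poses are not given: they have to be found in the camera images.
- socket_box: Grey metal box fixed on the table, 206 mm deep (x -84 to +122), 362 mm wide (y), 85 mm high. Origin on the table under the middle of the row of covers; x points away from the robot (yaw within 0.25 rad), z up. Four identical flush aluminium covers in its top, side by side at y = +132, +44, -44, -132 mm, each over a well clear down to z = 20 mm. Beyond them a flat deck, x +68 to +122 mm.
- covers (a point): Middle of the row of covers, on the box's top face (z 85 mm), axes as the box. Every cover is 125 mm long (x -62.5 to +62.5), 80 mm wide, 5 mm thick, top level with the box's top, with a ribbed press area at its far (+x) end. One, drawn at random, is unlocked and turns; the other three do not move at all when pressed.
- axle (a point): Middle of the line, along the box's y, of the axles of all covers (7.5 mm beyond the covers' middle, 2.5 mm under the top). The unlocked cover's far ribbed end (55 mm from axle) goes down, its near end (70 mm) rises and swings away from the robot to upright. A stiff hinge (0.06 N m: 2 to 3 N on the ribs, 1 N at the raised end) keeps it wherever it is left.
- pad_1 (a point): Centre of the ribbed press area of the leftmost (+y) cover, on the closed cover's top face, fixed to the box; 34 mm beyond the axle line and 21 mm from the cover's far edge; the ribs cover 21 x 44 mm.
- pad_2 (a point): Centre of the ribbed press area of the second from the left cover, on the closed cover's top face, fixed to the box; 34 mm beyond the axle line and 21 mm from the cover's far edge; the ribs cover 21 x 44 mm.
- pad_3 (a point): Centre of the ribbed press area of the second from the right cover, on the closed cover's top face, fixed to the box; 34 mm beyond the axle line and 21 mm from the cover's far edge; the ribs cover 21 x 44 mm.
- pad_4 (a point): Centre of the ribbed press area of the rightmost (-y) cover, on the closed cover's top face, fixed to the box; 34 mm beyond the axle line and 21 mm from the cover's far edge; the ribs cover 21 x 44 mm.
- free_cover (a joint): Tilt of whichever cover is the unlocked one: 0 shut and flush, grows as its ribbed end goes down and its near end rises, stop at 1.5 rad (upright). It does not say which cover it is. Ribs pressed 35 mm down with a slim fingertip give about 1 rad; below about 0.8 rad a level push at the raised edge jams by friction (push it along its arc, or press deeper first).
- mug_left: White mug, 80 mm across, 95 mm high, standing left of the box, handle towards its +y; origin under its centre. A bystander.
- mug_right: White mug, 80 mm across, 95 mm high, standing right of the box, handle towards its +y; origin under its centre. A bystander.
- mouse: Black computer mouse, 100 x 58 x 32 mm, on the table between robot and box; origin under its centre. A bystander.
- drive_carton: White carton, 85 x 120 x 38 mm, on the table between robot and box; origin under its centre. A bystander.
- small_carton: Black carton, 65 x 90 x 55 mm, on the table beyond the box; origin under its centre. A bystander.
- usb_stick: USB stick, 18 x 50 x 9 mm, lying on the box's far deck; origin under its body. A bystander.
- charger: White plug charger, 36 x 50 x 28 mm, standing on the box's far deck; origin under its centre. A bystander.

How it is judged:
On the way:
1. the unlocked cover has been found and tipped up (value of joint free_cover above 0.3 rad), for 0.1 s.
At the end, for the whole second after the job is handed in: The unlocked cover stands upright (tilted at least 1.25 rad of its 1.5) and at rest, and each bystander is within 25 mm of where it began (value of joint free_cover above 1.25 rad and velocity of joint free_cover between -0.1 and 0.1 rad/s and distance of each of mug_left, mug_right, mouse, drive_carton, small_carton, usb_stick, charger from where it was at the start of the episode below 0.025 m); the robot touches nothing.
It fails at once if a bystander was lifted, carried or shoved (more than 25 mm) (distance of any of mug_left, mug_right, mouse, drive_carton, small_carton, usb_stick, charger from where it was at the start of the episode above 0.025 m).
It also fails if it takes over 54 s, if anything falls off the work surface, if the arm or the gripper's body presses on something with over 40 N, if the wrist force passes 120 N, or if a joint passes its speed limit or range.

## Working session

There is one attempt and no reset: what is moved stays moved. The work goes in short steps, Python scripts to look and compute and a tool call to move; the robot and the scene stay as the last step left them, time stands still between calls to the robot, and variables do not carry over. Pictures are saved under pics/ and viewed, at most 10 in all, crops included, and the job is handed in when it is done.

Besides the shell and the picture viewer there is one more tool, called after "Call:" by a JSON object that holds its "api" and its "payload", one argument or row to a line. jog_arm: Moves the arm, as the interface text tells. Its arguments: {"type":"object","properties":{"motion":{"type":"array"},"grip_force":{"type":"number"}},"required":["motion"]}

```bash
mkdir -p pics; cat > h.py <<'E'
import numpy as np, cv2
from station import bot
from scipy.spatial.transform import Rotation as R
def ray(p,xy):
    u=cv2.undistortPoints(np.array([[xy]],float),p["camera_matrix"],np.array(p["distortion"]))[0,0]
    T=np.array(p["T"]); return T[:3,3],T[:3,:3]@np.array([u[0],u[1],1])
def atz(p,xy,z):
    o,d=ray(p,xy); return o+d*(z-o[2])/d[2]
def toolR(o): q=o["tool_rot"]; return R.from_quat([q[1],q[2],q[3],q[0]]).as_matrix()
E
python3 - <<'E'
from h import *
o=bot.get_obs(); print(o["t"],o["eef_pos"],o["tool_rot"]); print(toolR(o).round(3))
for c in("top","side"):
    p=bot.read_camera(c); p["camera_matrix"]=np.array(p["camera_matrix"])
    cv2.imwrite(f"pics/{c}0.png",p["pixels"][:,:,::-1])
    for n,z in(("socket_box",0),("covers",.085),("pad_1",.085),("pad_2",.085),("pad_3",.085),("pad_4",.085),("axle",.0825),("mug_left",0),("mug_right",0),("mouse",0),("drive_carton",0),("small_carton",0),("usb_stick",.085),("charger",.085)):
        print(c,n,[(np.round(r["xy"]).tolist(),round(r["score"],2),atz(p,r["xy"],z)[:2].round(3).tolist()) for r in bot.tip_of(n,p)[:4]])
E
```

```text
0.0 [0.22984278 0.63402441 0.23033929] [-9.81639981e-05  1.72995576e-01  9.84922181e-01 -9.04740449e-04]
[[-0.94   0.341 -0.001]
 [ 0.341  0.94  -0.002]
 [-0.    -0.002 -1.   ]]
top socket_box [([342.0, 248.0], 0.91, [0.536, -0.028])]
top covers [([345.0, 239.0], 0.68, [0.541, -0.029]), ([402.0, 188.0], 0.28, [0.628, -0.151])]
top pad_1 [([414.0, 224.0], 0.8, [0.555, -0.161]), ([368.0, 220.0], 0.63, [0.572, -0.076]), ([276.0, 212.0], 0.62, [0.608, 0.094]), ([322.0, 218.0], 0.55, [0.586, 0.008])]
top pad_2 [([414.0, 224.0], 0.8, [0.555, -0.161]), ([368.0, 220.0], 0.63, [0.572, -0.076]), ([276.0, 212.0], 0.62, [0.608, 0.094]), ([322.0, 218.0], 0.55, [0.586, 0.008])]
top pad_3 [([414.0, 224.0], 0.8, [0.555, -0.161]), ([368.0, 220.0], 0.63, [0.572, -0.076]), ([276.0, 212.0], 0.62, [0.608, 0.094]), ([322.0, 218.0], 0.55, [0.586, 0.008])]
top pad_4 [([414.0, 224.0], 0.8, [0.555, -0.161]), ([368.0, 220.0], 0.63, [0.572, -0.076]), ([276.0, 212.0], 0.62, [0.608, 0.094]), ([322.0, 218.0], 0.55, [0.586, 0.008])]
top axle [([343.0, 235.0], 0.62, [0.55, -0.025])]
top mug_left [([216.0, 255.0], 0.
[... 1142 characters left out ...]
2, 0.015]), ([334.0, 231.0], 0.56, [0.57, -0.082])]
side axle [([310.0, 219.0], 0.76, [0.549, -0.031])]
side mug_left [([255.0, 171.0], 0.67, [0.559, 0.247])]
side mug_right [([370.0, 360.0], 0.57, [0.504, -0.286])]
side mouse [([210.0, 236.0], 0.75, [0.387, 0.114])]
side drive_carton [([254.0, 172.0], 0.74, [0.555, 0.247]), ([229.0, 315.0], 0.67, [0.344, -0.081]), ([377.0, 244.0], 0.38, [0.666, -0.099]), ([354.0, 268.0], 0.25, [0.59, -0.123])]
side small_carton [([405.0, 251.0], 0.73, [0.701, -0.144])]
side usb_stick [([349.0, 201.0], 0.75, [0.638, -0.034]), ([306.0, 220.0], 0.32, [0.542, -0.03])]
side charger [([376.0, 244.0], 0.91, [0.615, -0.148]), ([252.0, 171.0], 0.54, [0.519, 0.156])]
```

View pics/top0.png

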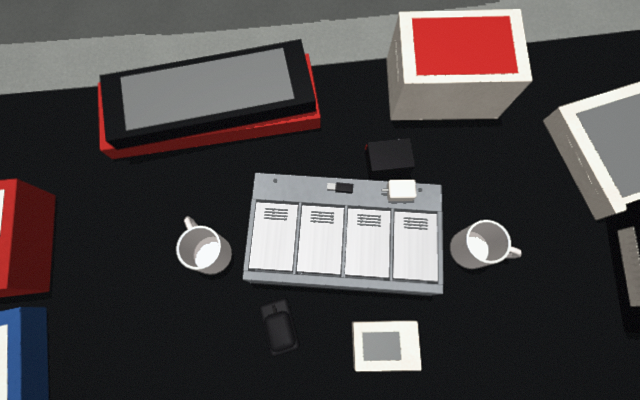

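View pics/side0.png

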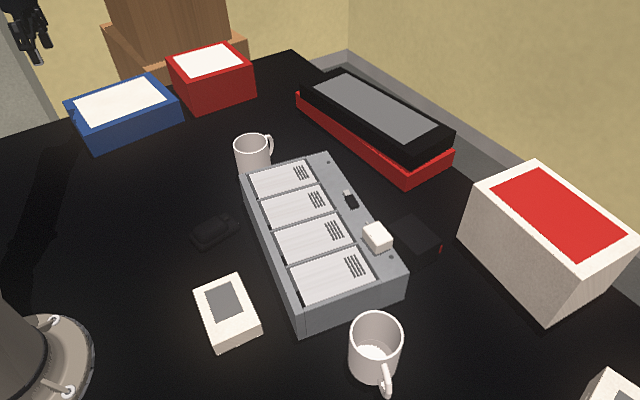

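The top view shows the box, with the four rib patches at about (276,212), (322,218), (368,220) and (414,224). The side view agrees: box yaw is about -0.215 rad, covers' middle is at about (0.540, -0.025), and the charger sits on the deck beyond covers 3 and 4.

```bash
cat >> h.py <<'E'
yaw=-.2154; C=np.array([.540,-.0254]); X=np.array([np.cos(yaw),np.sin(yaw)]); Y=np.array([-X[1],X[0]])
def w(bx,by,z): return np.r_[C+bx*X+by*Y,z]
def go(o,*p): 
    for q in p: print((toolR(o).T@(w(*q)-o["eef_pos"])*1000).round(1))
E
python3 - <<'E'
from h import *
o=bot.get_obs(); go(o,(.0415,.132,.2),(.0415,.132,.1))
E
```

```text
[-540.1 -378.5   31.3]
[-540.1 -378.5  131.3]
```

Call:
{"api": "jog_arm", "payload": {
  "motion": [
    [0,0,-0.13,-540,-378,31,0],
    [0,0,-0.13,-540,-378,31,0],
    [0,0,-0.13,-540,-378,31,0],
    [0,0,-0.13,-540,-378,31,0],
    [0,0,-0.13,-540,-378,31,0],
    [0,0,-0.13,-540,-378,31,0],
    [0,0,-0.13,-540,-378,31,0],
    [0,0,-0.13,-540,-378,31,0],
    [0,0,-0.13,-540,-378,31,0],
    [0,0,-0.13,-540,-378,31,0]
  ]
}}

```text
t: 2.75
eef_pos: [0.59, 0.1221, 0.2022]
tool_rot: [0.0, 0.109, 0.994, 0.0]
contact_force: [0.9, 0.9, 1.0]
gripper_width: -0.001
grasp_force: 0.0
```

```bash
python3 - <<'E'
from h import *
o=bot.get_obs(); print(toolR(o).round(3),o["contact_force"],o["gripper_width"],o["eef_pos"]); go(o,(.0415,.132,.2),(.0415,.132,.095))
E
```

```text
[[-0.976  0.216  0.001]
 [ 0.216  0.976  0.   ]
 [-0.001  0.001 -1.   ]] [0.87851196 0.88398951 0.95941735] -0.0006830875410102058 [0.58995242 0.12212495 0.20219161]
[-24.3 -22.7   2.2]
[-24.2 -22.8 107.2]
```

Call:
{"api": "jog_arm", "payload": {
  "motion": [
    [0,0,0,-22,-22,20,0],
    [0,0,0,-22,-22,75,0],
    [0,0,0,-22,-22,105,0],
    [0,0,0,-22,-22,105,0],
    [0,0,0,-22,-22,105,0]
  ]
}}

```text
t: 3.38
eef_pos: [0.6066, 0.0977, 0.0984]
tool_rot: [0.001, 0.109, 0.994, 0.0]
contact_force: [0.0, 0.1, 0.0]
gripper_width: 0.005
grasp_force: 0.0
```

```bash
python3 - <<'E'
from h import *
o=bot.get_obs(); print(o["contact_force"],o["eef_pos"]); go(o,(.0415,.132,.085))
p=bot.read_camera("side");cv2.imwrite("pics/s1.png",cv2.resize(p["pixels"][120:320,200:460,::-1],None,fx=3,fy=3)[:600,:780])
E
```

```text
[0.03516172 0.10390424 0.0211651 ] [0.60664979 0.09773077 0.09836943]
[-2.7 -2.5 13.4]
```

View pics/s1.png

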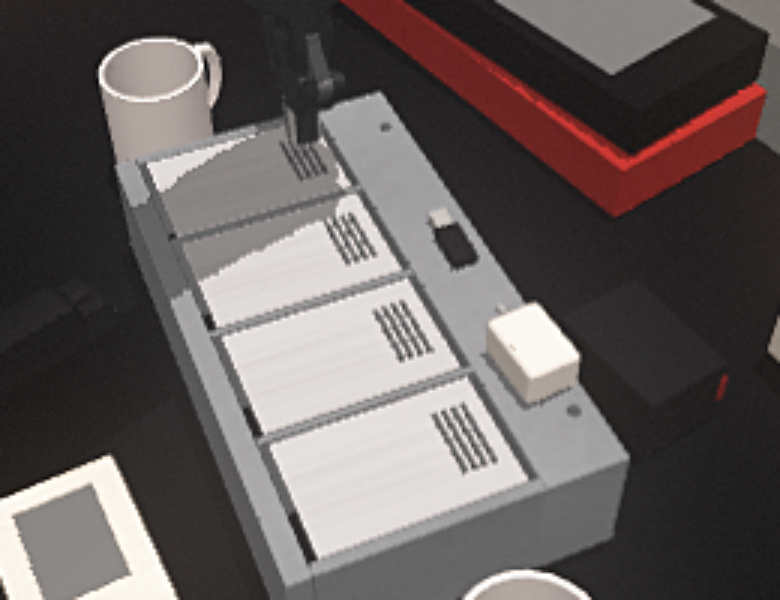

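The closed fingertips hover over the ribs of cover 1 (crop pixel (305,140)). Now I'll probe it.

Call:
{"api": "jog_arm", "payload": {
  "motion": [
    [0,0,0,-2,-2,8,0],
    [0,0,0,-2,-2,11,0],
    [0,0,0,-2,-2,14,0],
    [0,0,0,-2,-2,17,0],
    [0,0,0,-2,-2,17,0]
  ]
}}

```text
t: 4.05
eef_pos: [0.6073, 0.0949, 0.0849]
tool_rot: [0.0, 0.109, 0.994, 0.001]
contact_force: [-15.4, -2.7, 41.9]
gripper_width: 0.001
grasp_force: 20.7
```

Call:
{"api": "jog_arm", "payload": {
  "motion": [
    [0,0,0,0,0,-12,0],
    [0,0,0,0,-44,-12,0],
    [0,0,0,0,-88,-12,0],
    [0,0,0,0,-88,-12,0],
    [0,0,0,0,-88,-6,0],
    [0,0,0,0,-88,-2,0],
    [0,0,0,0,-88,1,0],
    [0,0,0,0,-88,1,0]
  ]
}}

```text
t: 5.05
eef_pos: [0.5887, 0.0102, 0.0848]
tool_rot: [0.0, 0.108, 0.994, 0.001]
contact_force: [-21.2, -1.4, 58.5]
gripper_width: -0.002
grasp_force: 29.2
```

Cover 2 is locked too. On to cover 3.

Call:
{"api": "jog_arm", "payload": {
  "motion": [
    [0,0,0,0,0,-12,0],
    [0,0,0,0,-44,-12,0],
    [0,0,0,0,-88,-12,0],
    [0,0,0,0,-88,-12,0],
    [0,0,0,0,-88,-6,0],
    [0,0,0,0,-88,-2,0],
    [0,0,0,0,-88,0,0],
    [0,0,0,0,-88,0,0]
  ]
}}

```text
t: 6.05
eef_pos: [0.5693, -0.0755, 0.0786]
tool_rot: [-0.0, 0.108, 0.994, 0.0]
contact_force: [0.0, 0.6, 0.8]
gripper_width: -0.001
grasp_force: 0.4
```

```bash
python3 - <<'E'
from h import *
o=bot.get_obs(); print(o["contact_force"],o["eef_pos"]); go(o,(.0415,-.044,.085))
E
```

```text
[0.03325532 0.64204684 0.77217354] [ 0.56925056 -0.07553202  0.07863509]
[-2.2 -1.3 -6.4]
```

Cover 3 yields, so I'll press it well down.

Call:
{"api": "jog_arm", "payload": {
  "motion": [
    [0,0,0,0,0,5,0],
    [0,0,0,0,0,11,0],
    [0,0,0,0,0,17,0],
    [0,0,0,0,0,23,0],
    [0,0,0,0,0,29,0],
    [0,0,0,0,0,34,0],
    [0,0,0,0,0,34,0]
  ]
}}

```text
t: 6.92
eef_pos: [0.5685, -0.0767, 0.0442]
tool_rot: [-0.001, 0.109, 0.994, -0.0]
contact_force: [0.4, 0.1, -0.7]
gripper_width: 0.001
grasp_force: 0.2
```

```bash
python3 - <<'E'
from h import *
p=bot.read_camera("side");cv2.imwrite("pics/s2.png",cv2.resize(p["pixels"][120:320,200:460,::-1],None,fx=3,fy=3)[:600,:780])
E
```

```text
(no output)
```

View pics/s2.png

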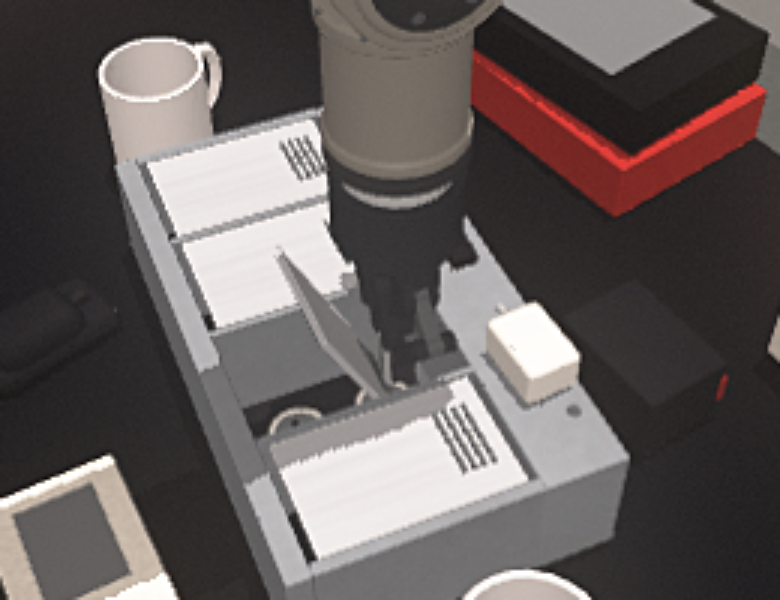

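Cover 3 is tipped up to about 1 rad, with its raised edge at crop pixel (280,250). I'll lift out, go behind the raised edge and descend.

Call:
{"api": "jog_arm", "payload": {
  "motion": [
    [0,0,0,0,0,-40,0],
    [0,0,0,0,0,-90,0],
    [0,0,0,0,0,-130,0],
    [0,0,0,0,0,-135,0],
    [0,0,0,50,0,-135,0],
    [0,0,0,100,0,-135,0],
    [0,0,0,114,0,-135,0],
    [0,0,0,114,0,-110,0],
    [0,0,0,114,0,-80,0],
    [0,0,0,114,0,-80,0]
  ]
}}

```text
t: 8.22
eef_pos: [0.4561, -0.0522, 0.123]
tool_rot: [-0.003, 0.109, 0.994, -0.001]
contact_force: [0.0, -0.8, 0.6]
gripper_width: 0.001
grasp_force: 0.0
```

```bash
python3 - <<'E'
from h import *
o=bot.get_obs(); print(o["contact_force"],o["eef_pos"]); go(o,(-.02,-.044,.125),(-.008,-.044,.125))
p=bot.read_camera("side");cv2.imwrite("pics/s3.png",cv2.resize(p["pixels"][120:320,200:460,::-1],None,fx=3,fy=3)[:600,:780])
E
```

```text
[ 0.0337147  -0.82662173  0.56092708] [ 0.45612856 -0.05217113  0.12299795]
[-56.2   0.2  -2.3]
[-68.2   0.2  -2.3]
```

View pics/s3.png

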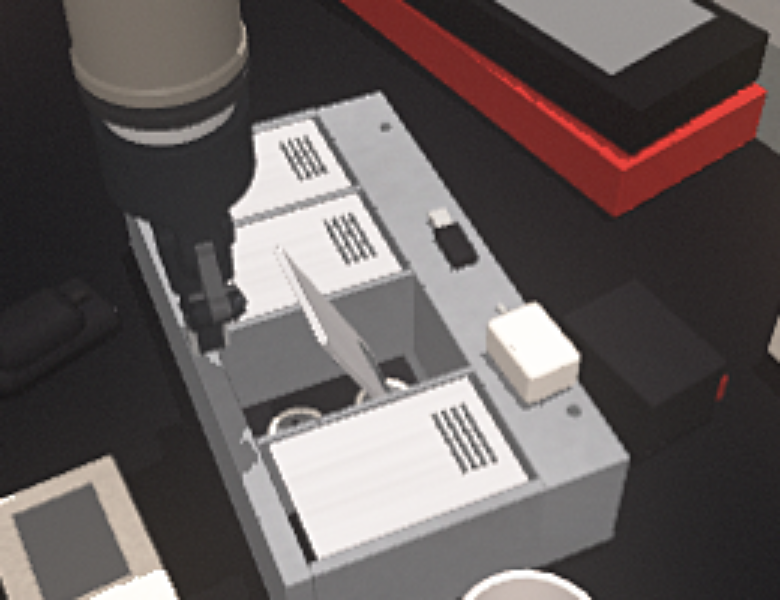

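The fingertip (crop (210,345)) is behind the standing cover. Now I'll push away from the robot.

Call:
{"api": "jog_arm", "payload": {
  "motion": [
    [0,0,0,-12,0,-2,0],
    [0,0,0,-24,0,-2,0],
    [0,0,0,-34,0,-2,0],
    [0,0,0,-44,0,-2,0],
    [0,0,0,-52,0,-2,0],
    [0,0,0,-58,0,-2,0],
    [0,0,0,-64,0,-2,0],
    [0,0,0,-68,0,-2,0],
    [0,0,0,-68,0,-2,0]
  ]
}}

```text
t: 9.4
eef_pos: [0.5208, -0.0661, 0.1261]
tool_rot: [-0.004, 0.109, 0.994, 0.0]
contact_force: [-10.4, 3.0, 6.5]
gripper_width: 0.001
grasp_force: 5.4
```

```bash
python3 - <<'E'
from h import *
o=bot.get_obs(); print(o["contact_force"],o["eef_pos"]); go(o,(-.008,-.044,.125))
E
```

```text
[-10.38334556   3.01812757   6.46314672] [ 0.52082165 -0.0660577   0.12614704]
[-2.1 -0.2  1.1]
```

Call:
{"api": "jog_arm", "payload": {
  "motion": [
    [0,0,0,-1,0,0,0],
    [0,0,0,-2,0,0,0],
    [0,0,0,-2,0,0,0]
  ]
}}

```text
t: 9.78
eef_pos: [0.5209, -0.0661, 0.126]
tool_rot: [-0.006, 0.108, 0.994, 0.0]
contact_force: [-15.7, 4.4, 11.9]
gripper_width: 0.003
grasp_force: 8.2
```

```bash
python3 - <<'E'
from h import *
o=bot.get_obs(); go(o,(-.008,-.044,.125))
p=bot.read_camera("side");cv2.imwrite("pics/s4.png",cv2.resize(p["pixels"][120:320,200:460,::-1],None,fx=3,fy=3)[:600,:780])
E
```

```text
[-2.  -0.2  1. ]
```

View pics/s4.png

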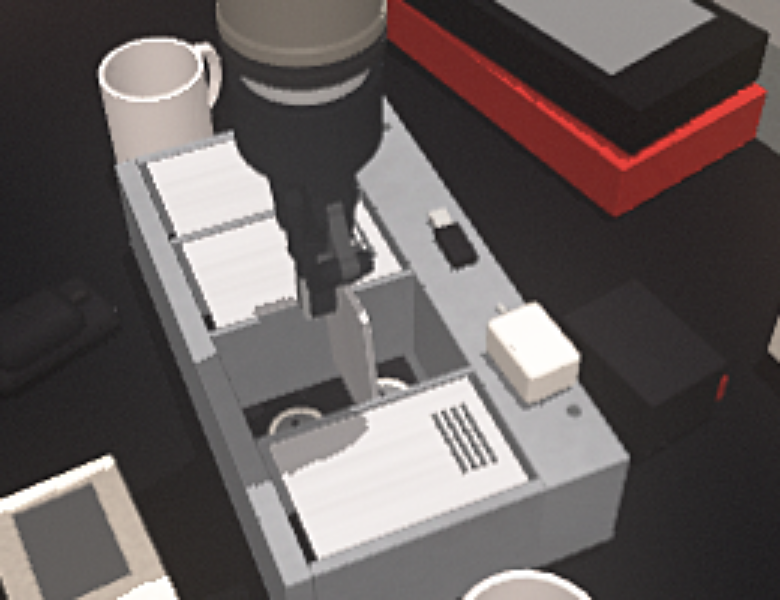

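The cover stands upright against its stop (crop (355,340)). I'll back off and lift clear.

Call:
{"api": "jog_arm", "payload": {
  "motion": [
    [0,0,0,15,0,0,0],
    [0,0,0,45,0,0,0],
    [0,0,0,70,0,-30,0],
    [0,0,0,70,0,-80,0],
    [0,0,0,70,0,-120,0],
    [0,0,0,70,0,-120,0],
    [0,0,0,70,0,-120,0],
    [0,0,0,70,0,-120,0]
  ]
}}

```text
t: 10.82
eef_pos: [0.457, -0.0521, 0.2457]
tool_rot: [-0.001, 0.109, 0.994, -0.0]
contact_force: [-0.6, 0.5, -0.5]
gripper_width: 0.003
grasp_force: 0.0
```

```bash
python3 - <<'E'
from h import *
p=bot.read_camera("side");cv2.imwrite("pics/s5.png",p["pixels"][:,:,::-1])
E
```

```text
(no output)
```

View pics/s5.png

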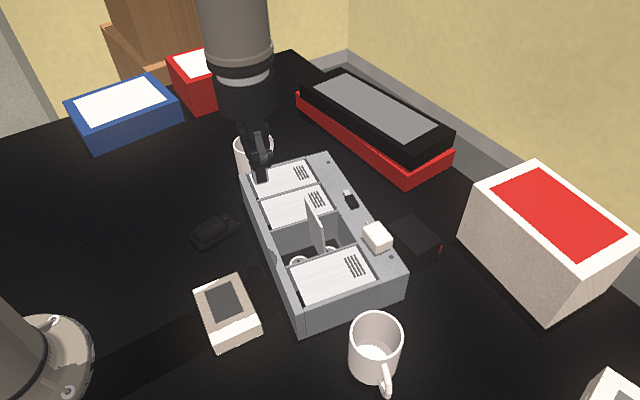

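The cover stands upright at (315,220), the gripper is clear above the box, and the bystanders haven't moved.

```bash
python3 -c "
from station import bot
print(bot.hand_in())"
```

```text
the job is handed in; nothing more can be done
None
```

The unlocked cover was the second from the right; it now stands upright by itself, the arm is clear, the bystanders look unmoved in the last picture, and the job was handed in at about 11 s (no verdict was returned).

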